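# Clamp the board in the test fixture and set the test voltage

## Task

Clamp the circuit board in the black test fixture: turn the red clamp knob clockwise until it clicks past its detent and stays locked with its arm over the board. Only then turn the black voltage dial on the grey console so that its white pointer stands on the middle of the green mark. Leave both set, and do not push the marker pen, spare board, screwdriver, bottle or reel about.

Things in the scene. Friction and masses are not known exactly. Their poses are not given: they have to be found in the camera images.
- fixture: black test-fixture plate, 200 mm (its x) by 230 mm (its y), 18 mm thick, fixed; origin under its middle. A green circuit board lies in it on the -y half; the red clamp knob stands 60 mm to +y of the middle. Other parts on it stay below 36 mm above the table
- clamp_grip (a point): grip point of the red clamp knob, on its upright axis, 66 mm above the table, 17 mm below the bar's top. Bar grip: 78 mm long, 18 mm thick, 44 mm tall. Under it: steel hub, 56 mm across, top 39 mm above the table, and a steel arm, top at 36 mm, reaching 97 mm from the axis. Turns with the knob: x runs along the bar towards the arm's tip, z up
- clamp_knob (a joint): turn of the clamp knob, rad, growing clockwise seen from above. 0: open. A spring detent resists (up to about 0.25 N m) until the click point at about 0.6: let go before it, the knob springs back to 0; past it, it snaps on to its locked stop at 1.2 and stays there, its arm over the board
- console: grey power console, 180 x 180 mm, 60 mm high, fixed to the table; origin under its middle. The dial's axis is 20 mm to -x of its middle
- dial_grip (a point): grip point of the black voltage dial, on its upright axis, 103 mm above the table, 15 mm below the bar's top. Bar grip: 80 mm long, 18 mm thick, 44 mm tall, on a round skirt of 90 mm diameter, top 74 mm above the table. Turns with the dial: x runs along the bar towards the end with the white pointer line, z up
- dial_pointer (a point): tip of the dial's white pointer, 48 mm from the dial's axis, at the skirt's edge; turns with the dial
- volt_dial (a joint): turn of the voltage dial in rad, 0 to 4.0, growing clockwise seen from above; smooth, stays where it is left
- mark_mid (a point): middle of the green mark, on the scale around the dial, 48 mm from the dial's axis, at the pointer tip's height; its x points outwards from the axis. The mark is a green band about 21 degrees wide (18 mm at the pointer's tip), 47 to 65 mm from the axis. At the start the pointer must turn clockwise, by 0.5 to 1.5 rad, to reach it
- pen: white marker pen with blue cap, 138 mm long, 15 mm thick, lying along its x; origin under its middle. Bystander
- spare_board: loose spare green circuit board, 85 x 60 mm, 6 mm thick; origin under its middle. Bystander
- screwdriver: screwdriver, 190 mm long, lying along its x. Bystander
- cleaner: blue cleaner bottle, 60 mm across, 150 mm tall; origin under its middle. Bystander
- solder_reel: empty grey reel standing on its flange, 60 mm across, 45 mm high; origin under its middle. Bystander

How it is judged:
By the outcome, as a careful person would: the job done as asked, in the order asked, and still so for the second after the job is handed in, with the robot touching nothing.
It also fails if it takes over 53 s, if anything falls off the work surface, if the arm or the gripper's body presses on something with over 40 N, if the wrist force passes 120 N, or if a joint passes its speed limit or range.

## Robot

A 6-joint arm with a two-finger parallel gripper is mounted at the origin on the work surface. World frame = base frame: x ahead of the robot, y to its left, z up, the work surface at z = 0. Lengths are in mm, angles in degrees, forces in N, time in s.
With the tool pointing down it reaches from about 350 to 850 mm from the base axis. Payload 8.1 kg.
Tool frame: the origin (TCP) lies midway between the tips of the shut fingers; the grasp point (between the pads) lies 19 mm behind it; z points along the fingers, y is the line along which they close (so a half turn about z gives the same grasp; the last joint's range is limited). The gripper opens to 85 mm and grips with 20 to 120 N. Pads are 22 mm wide; open, the fingers measure 114 mm over their backs; the gripper's body (76 mm by 85 mm) begins 54 mm behind the grasp point. The pads swing forward as they close: fully open they stand 13 mm farther back than shut.
Start: joints at [68.274, 7.471, 85.268, -0, 87.261, -4.893], TCP at [173.733, 574.301, 231.292] pointing down, gripper open.
Joint ranges: [-169.43, 169.43], [-51.17, 129.36], [1.28, 143.12], [-76.62, 256.62], [0, 156.53], [-152.29, 152.29]. Speed limits (degrees/s): [136.94, 136.94, 159.86, 180, 180, 180].

## Interface

Orientations are given as [roll, pitch, yaw] about the fixed x, y, z axes, in that order (R = Rz(yaw) Ry(pitch) Rx(roll)).
In Python, from bench import r gives the robot as it stands. The module is installed in compiled form; this text tells all that it offers.
- The arm moves only by the tool jog_arm, never from a script. Its argument "rows" is a list of rows, each a list of 2 entries, a list of its own where there are three numbers: the shift along the tool's x, y, z in mm, then the turn, a rotation vector about the tool's x, y, z in rad. A call has 1 to 10 rows; each row is the pose to reach, as a shift and turn from the pose commanded when the call began, along the tool's axes at that moment; what a row does not reach only later rows make up. A row lasts 1/10 s, in which the tool goes at most 50 mm and 8.59 degrees, less where a joint would pass 70% of its speed; a pose out of reach is approached as far as the arm can. A call with a gripper value outside its range is refused whole. "grip" is the finger opening in mm, from 0 to 85.4, set as the call begins (left out, the last holds). The fingers move at their own pace and stop on an object; "force" is the grip in N (left out, the last holds). Time passes only in rows, so rows that repeat a pose let the fingers close. It gives the time, the measured TCP pose, the force, the opening and the grip force at its end, in the units of the state.
- r.sense(): the state, without advancing time (a new reading comes with each control period).
- r.snapshot(name): name is "scene" or "side" or "wrist"; returns (picture, depth): 480x640x3 uint8, blue, green, red; 480x640 float32, mm along the optical axis (not along the pixel's ray), 0 where there is no reading.
- r.camera_params(name): a dict with "fx", "fy", "cx", "cy" (pixels), "pose" (4x4, takes a point from camera to world coordinates); the wrist camera has in their place "tool_from_camera" (4x4, takes a point from camera to tool coordinates, whose origin is the TCP and whose axes are the flange's). Camera axes: x right, y down, z forward; pixel columns grow to the right and rows downward; lengths in mm; the calibration is good to about 2 mm. A picture is of the moment at which its call begins: read the wrist's pose just before it. camera_params takes no time and is no camera call.
- r.hand_in(): hands the job in; it is judged then, once.
The state is a dict: "time": time; "joint_pos": joint angles; "qd": joint speeds; "joint_efforts": joint torques, N m; "tool_pos": TCP position; "tcp_rot": TCP orientation; "ft_force": force on the tool from outside, world axes, zero at the start; "wrist_torque": the same for the moment, N m; "finger_gap": finger opening in mm; "grip_force": force on a finger pad.
Only numpy, scipy, OpenCV 4.12 (cv2) and the standard library are available. Lean on these libraries where they do the work, as an engineer would, in place of code of your own. Each camera call takes 0.05 s, during which the arm holds its last target. There are 200 camera calls.

## Working session

There is one attempt and no reset: what is moved stays moved. The work goes in short steps, Python scripts to look and compute and a tool call to move; the robot and the scene stay as the last step left them, time stands still between calls to the robot, and variables do not carry over. Pictures are saved under pics/ and viewed, at most 10 in all, crops included, and the job is handed in when it is done.

Besides the shell and the picture viewer there is one more tool, called after ">>>" by a JSON object that holds its "method" and its "body". jog_arm: Moves the arm, as the interface text tells. Its arguments: {"type":"object","properties":{"rows":{"type":"array"},"grip":{"type":"number"},"force":{"type":"number"}},"required":["rows"]}

```bash
mkdir -p pics; cat > h.py <<'E'
import numpy as np, cv2
from scipy.spatial.transform import Rotation as R
from bench import r
def snap(n,name):
    s=r.sense(); p,d=r.snapshot(n); cv2.imwrite(f'pics/{name}.png',p); np.save(f'pics/{name}.npy',d)
    c=r.camera_params(n)
    if n=='wrist':
        T=np.eye(4);T[:3,:3]=R.from_euler('xyz',s['tcp_rot'],degrees=True).as_matrix();T[:3,3]=s['tool_pos']
        P=T@np.array(c['tool_from_camera'])
    else: P=np.array(c['pose'])
    np.savez(f'pics/{name}.npz',P=P,K=[c['fx'],c['fy'],c['cx'],c['cy']])
    return p,d
def px(name,u,v,z=None):
    """world point of pixel, by depth or by plane z"""
    f=np.load(f'pics/{name}.npz');P=f['P'];fx,fy,cx,cy=f['K']
    ray=np.array([(u-cx)/fx,(v-cy)/fy,1])
    if z is None:
        d=np.load(f'pics/{name}.npy')[int(v)-1:int(v)+2,int(u)-1:int(u)+2]; t=np.median(d)
    else: t=(z-P[2,3])/(P[:3,:3]@ray)[2]
    return (P[:3,:3]@ray*t+P[:3,3]).round(1)
E
python3 - <<'E'
from h import *
print(r.sense())
for n in('scene','side','wrist'): snap(n,n+'0')
E
```

```text
{'time': 0.0, 'joint_pos': array([ 6.82747835e+01,  7.51627208e+00,  8.53303627e+01,  6.25909058e-04,
        8.72616398e+01, -4.89399389e+00]), 'qd': array([ 0.06286662,  0.13137387,  0.06933583, -0.02356202, -0.00087633,
       -0.02791273]), 'joint_efforts': array([-1.06146524e-04, -5.69419134e+01, -5.00545549e+01, -3.45280148e-05,
        1.49911753e-02,  1.04843596e-05]), 'tool_pos': array([173.50838647, 573.78032081, 230.221919  ]), 'tcp_rot': array([-1.79892173e+02, -9.86002870e-03,  1.63168738e+02]), 'ft_force': array([-0.1398494 ,  0.23382059,  0.15869759]), 'wrist_torque': array([ 0.0228248 ,  0.03204749, -0.00411479]), 'grip_force': 0.0, 'finger_gap': 85.5072244599084}
```

View pics/scene0.png

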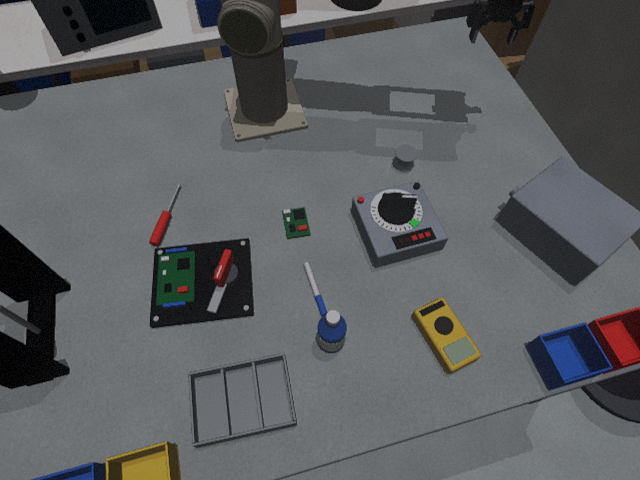

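View pics/side0.png

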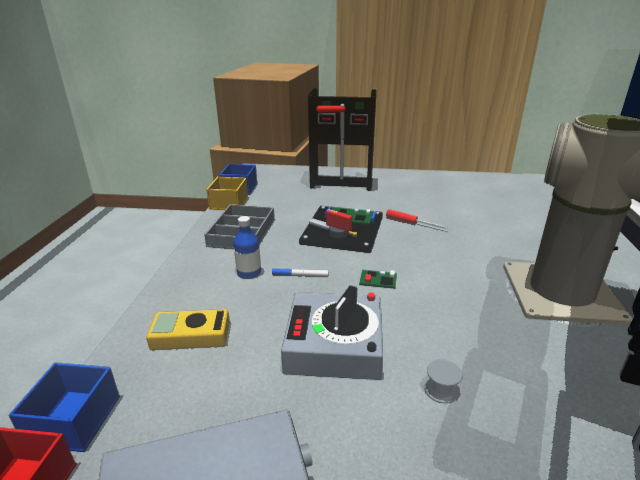

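The scene view shows the fixture at (202,282) with its knob at (222,268). The console is at (398,222) with the dial at (398,208), and the green mark is near (415,223). I'll enlarge both.

```bash
python3 - <<'E'
from h import *
p=cv2.imread('pics/scene0.png')
a=p[235:335,150:250];b=p[170:270,348:448]
cv2.imwrite('pics/c0.png',cv2.resize(np.hstack([a,b]),None,fx=4,fy=4,interpolation=cv2.INTER_CUBIC))
for n,u,v,z in [('knob',224,264,83),('dial',399,207,118),('fx corners',152,248,18),('',250,240,18),('',252,317,18),('',152,325,18),
 ('console',351,204,60),('',423,183,60),('',446,237,60),('',379,256,60),('bottle',332,318,150),('pen',308,264,15),('pen2',323,312,15),('reel',404,153,45),('spare',296,222,6),('sd',180,186,10),('sd2',155,243,20)]:
    print(n,px('scene0',u,v,z),px('scene0',u,v))
E
```

```text
knob [ 540.1 -195.    83. ] [ 539.7 -195.    82.2]
dial [519.1 219.8 118. ] [498.5 233.2  84.1]
fx corners [ 414.3 -363.2   18. ] [ 403.4 -367.6    1.5]
 [ 454.6 -128.9   18. ] [ 445.6 -129.2    3.3]
 [ 652. -162.   18.] [ 6.450e+02 -1.629e+02  6.000e-01]
 [ 612.3 -378.6   18. ] [ 610.7 -379.6   14.4]
console [444.3 131.6  60. ] [406.  147.7   1.3]
 [430.2 327.8  60. ] [389.8 357.6  -0.4]
 [593.7 319.6  60. ] [593.3 320.   59.2]
 [600.3 150.2  60. ] [600.1 150.3  59.5]
bottle [747.2  -7.6 150. ] [747.5  -7.7 150.7]
pen [554.8  -7.6  15. ] [553.6  -7.4  12.7]
pen2 [681.2  -5.6  15. ] [680.9  -5.5  14.4]
reel [311.8 324.2  45. ] [311.2 324.6  44.2]
spare [425.6  -5.9   6. ] [425.9  -5.9   6.5]
sd [ 235.8 -278.2   10. ] [ 228.3 -279.7    1. ]
sd2 [ 403.3 -354.5   20. ] [ 400.5 -355.6   15.8]
```

View pics/c0.png

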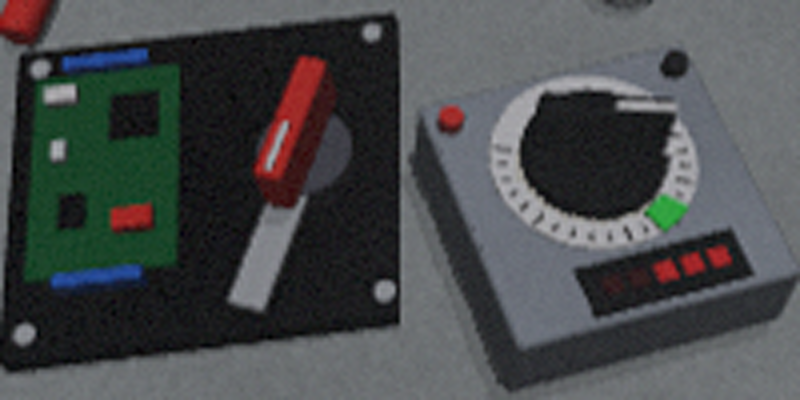

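```bash
cat >> h.py <<'E'
def goto(x,y,z,yaw):
    """shift in tool axes, turn (rad) about tool z, to a pointing-down pose"""
    s=r.sense();Q=R.from_euler('xyz',s['tcp_rot'],degrees=True)
    sh=Q.inv().apply(np.array([x,y,z])-s['tool_pos'])
    G=R.from_euler('xyz',[180,0,yaw],degrees=True)
    print('shift',sh.round(1),'turn',(Q.inv()*G).as_rotvec().round(4),'yaw now',s['tcp_rot'].round(2),'j6',s['joint_pos'][5].round(1))
E
python3 - <<'E'
from h import *
def A(u,v,z): return px('scene0',150+u/4,235+v/4,z)
def B(u,v,z): return px('scene0',348+(u-400)/4,170+v/4,z)
k1=A(312,60,83);k2=A(268,172,83);t=A(247,303,36)
print('knob',k1,k2,(k1+k2)/2,t,np.degrees(np.arctan2(*(k2-k1)[[1,0]])))
c=[B(*q,60) for q in((418,107),(655,50),(797,275),(520,347))];print(c,np.mean(c,0))
print('bar',B(545,95,118),B(675,105,118),'ptr',B(680,150,74),'mark',B(666,212,74),'skirt c', B(594,165,74))
goto(510,230,330,163.17)
E
```

```text
knob [ 507.2 -180.6   83. ] [ 570.1 -215.1   83. ] [ 538.65 -197.85   83.  ] [ 621.7 -243.9   36. ] -28.744313173677806
[array([424.2, 141.8,  60. ]), array([421.2, 300.8,  60. ]), array([598.9, 320.5,  60. ]), array([601.6, 147.3,  60. ])] [511.475 227.6    60.   ]
bar [474.7 199.7 118. ] [501.4 270.5 118. ] ptr [505.8 281.1  74. ] mark [545.2 256.5  74. ] skirt c [502.4 227.1  74. ]
shift [-421.6 -231.9  -99.3] turn [-0.0015 -0.0002 -0.0001] yaw now [-1.7992e+02 -1.0000e-02  1.6317e+02] j6 -4.9
```

>>> {"method": "jog_arm", "body": {"rows": [[[-42,-23,-10],[0,0,0]],[[-84,-46,-20],[0,0,0]],[[-126,-69,-30],[0,0,0]],[[-168,-92,-40],[0,0,0]],[[-210,-115,-50],[0,0,0]],[[-252,-138,-60],[0,0,0]],[[-294,-161,-70],[0,0,0]],[[-336,-184,-80],[0,0,0]],[[-378,-207,-90],[0,0,0]],[[-420,-230,-100],[0,0,0]]]}}

```text
time: 1.15
tool_pos: [510.1, 230.8, 331.5]
tcp_rot: [-180.0, -0.0, 163.2]
ft_force: [0.6, 1.2, 0.2]
finger_gap: 85.8
grip_force: 0.0
```

>>> {"method": "jog_arm", "body": {"rows": [[[0,0,0],[0,0,0]],[[0,0,0],[0,0,0]],[[0,0,0],[0,0,0]]]}}

```text
time: 1.45
tool_pos: [508.5, 233.0, 330.7]
tcp_rot: [-180.0, -0.1, 163.2]
ft_force: [0.2, -0.1, 0.1]
finger_gap: 85.1
grip_force: 0.0
```

```bash
python3 - <<'E'
from h import *
snap('wrist','w1');s=r.sense();print(s['tool_pos'],s['tcp_rot'],r.camera_params('wrist')['tool_from_camera'])
goto(539,-198,300,151.3)
E
```

```text
[508.28106867 233.35642409 330.78292454] [-1.79983699e+02 -5.53570518e-02  1.63238697e+02] [[-2.93753197e-06 -9.47976196e-01 -3.18341219e-01  8.24062188e+01]
 [ 9.99999433e-01 -3.41812043e-04  1.00864145e-03  1.21977519e+00]
 [-1.06498095e-03 -3.18341035e-01  9.47975659e-01 -1.43825451e+02]
 [ 0.00000000e+00  0.00000000e+00  0.00000000e+00  1.00000000e+00]]
shift [-153.8 -404.2   30.7] turn [-0.0004 -0.0009  0.2084] yaw now [-1.7998e+02 -6.0000e-02  1.6324e+02] j6 -53.8
```

View pics/w1.png

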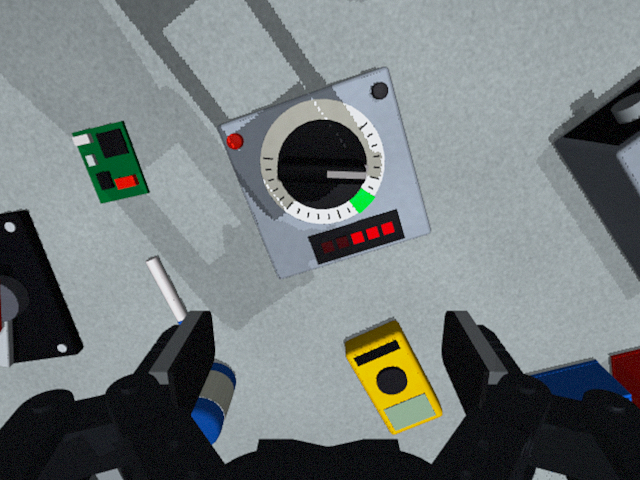

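Wrist view: the dial skirt is centred near (322,165), the pointer runs right to (372,175), and the green mark is at (362,202). Next I'll crop this and move on to the knob.

```bash
python3 - <<'E'
from h import *
p=cv2.imread('pics/w1.png')
cv2.imwrite('pics/c1.png',cv2.resize(p[90:230,250:400],None,fx=4,fy=4,interpolation=cv2.INTER_CUBIC))
c=[px('w1',*q,60) for q in((222,126),(387,67),(430,230),(280,278))];print(np.array(c),np.mean(c,0))
b,g,rr=[p[:,:,i].astype(int) for i in range(3)]
m=(g>150)&(rr<90)&(b<120);v,u=np.nonzero(m[150:240,320:400]);print(len(u),u.mean()+320,v.mean()+150)
print([px('w1',u.mean()+320,v.mean()+150,z) for z in(None,62,74)])
for q in ((305,205),(270,165),(340,212),(375,140)): print(px('w1',*q))
E
```

```text
[[422.7 149.5  60. ]
 [417.4 321.5  60. ]
 [590.9 326.2  60. ]
 [597.7 150.8  60. ]] [507.175 237.     60.   ]
326 361.340490797546 199.95092024539878
[array([535.4, 263.3,  65.2]), array([536.2, 263.3,  62. ]), array([533.1, 263.1,  74. ])]
[521.3 206.1  74.4]
[473.2 183.1  62.7]
[542.4 237.9  61.9]
[480.3 292.9  61.6]
```

View pics/c1.png

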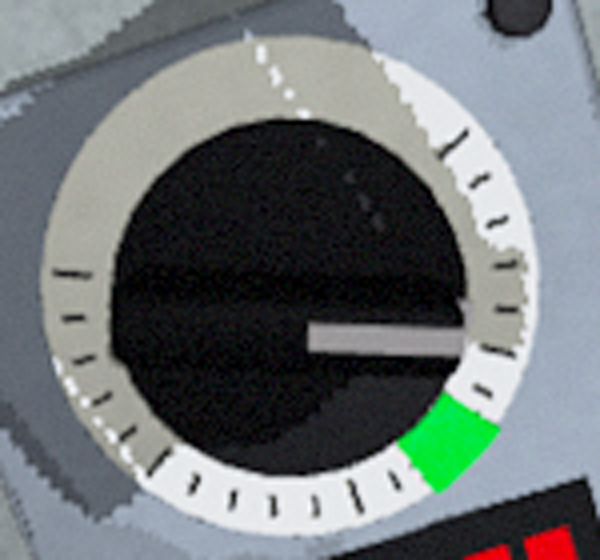

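>>> {"method": "jog_arm", "body": {"rows": [[[-15,-40,3],[0,0,0.02]],[[-30,-80,6],[0,0,0.04]],[[-45,-120,9],[0,0,0.06]],[[-60,-160,12],[0,0,0.08]],[[-75,-200,15],[0,0,0.1]],[[-90,-240,18],[0,0,0.12]],[[-105,-280,21],[0,0,0.14]],[[-120,-320,24],[0,0,0.16]],[[-137,-362,27],[0,0,0.18]],[[-154,-404,30],[0,0,0.208]]]}}

```text
time: 2.5
tool_pos: [539.6, -198.8, 301.1]
tcp_rot: [180.0, 0.0, 151.4]
ft_force: [0.2, -0.5, -0.2]
finger_gap: 85.2
grip_force: 0.0
```

>>> {"method": "jog_arm", "body": {"rows": [[[0,0,0],[0,0,0]],[[0,0,0],[0,0,0]],[[0,0,0],[0,0,0]],[[0,0,0],[0,0,0]]]}}

```text
time: 2.9
tool_pos: [539.9, -197.0, 301.6]
tcp_rot: [180.0, 0.0, 151.4]
ft_force: [-0.5, 1.0, -0.8]
finger_gap: 85.3
grip_force: 0.0
```

```bash
python3 - <<'E'
from h import *
snap('wrist','w2');s=r.sense();print(s['tool_pos'],s['tcp_rot'])
E
```

```text
[ 539.84676342 -197.18198765  301.62898123] [1.79989403e+02 2.71492806e-02 1.51385711e+02]
```

View pics/w2.png

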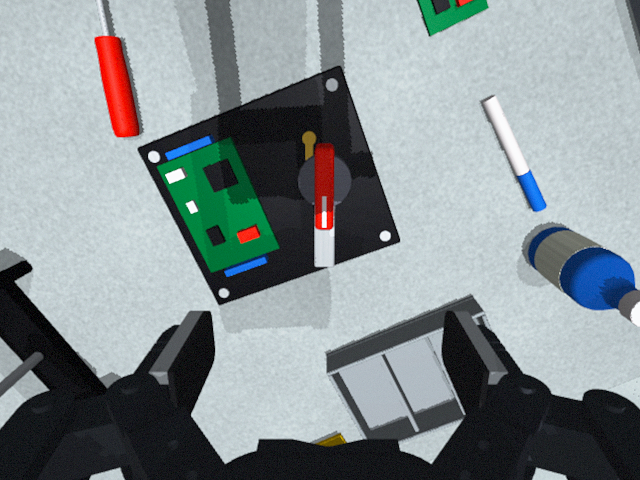

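```bash
cat > m.py <<'E'
from h import *
def top(n,z0,z1,u0,u1,v0,v1):
    f=np.load(f'pics/{n}.npz');P=f['P'];fx,fy,cx,cy=f['K'];d=np.load(f'pics/{n}.npy')
    v,u=np.mgrid[v0:v1,u0:u1];d=d[v0:v1,u0:u1]
    w=np.stack([(u-cx)/fx*d,(v-cy)/fy*d,d],-1)@P[:3,:3].T+P[:3,3]
    w=w[(w[...,2]>z0)&(w[...,2]<z1)&(d>0)]
    (c,(a,b),_)=cv2.minAreaRect(w[:,:2].astype(np.float32))
    e,V=np.linalg.eigh(np.cov(w[:,:2].T));V=V[:,-1]
    print(n,len(w),'z',np.median(w[:,2]).round(1),'mean',w[:,:2].mean(0).round(1),'rect',np.round(c,1),np.round((a,b),1),'axis deg',np.degrees(np.arctan2(V[1],V[0])).round(2))
E
python3 - <<'E'
from m import *
top('w2',79,88,300,350,130,240)
top('w1',114,123,260,390,110,230)
print('hub',px('w2',325,180,39),'arm tip',px('w2',324,266,36))
c=[px('w2',*q,18) for q in((138,149),(341,66),(400,240),(219,304))];print(np.array(c),np.mean(c,0))
print('dial ax',px('w1',322.4,161.5,61.5),px('w1',322.4,164,74))
print('ptr line at z118',px('w1',250+310/4,90+338/4,118),px('w1',250+463/4,90+342/4,118))
E
```

```text
w2 1594 z 84.1 mean [ 533.9 -196.7] rect [ 535.2 -197.2] [17.9 76.8] axis deg 150.7
w1 1754 z 119.1 mean [487.3 234.5] rect [488.1 234.6] [80.1 18.2] axis deg 71.13
hub [ 535.1 -195.9   39. ] arm tip [ 619.7 -243.5   36. ]
[[ 415.3 -355.    18. ]
 [ 446.3 -129.3   18. ]
 [ 639.7 -156.2   18. ]
 [ 609.3 -381.7   18. ]] [ 527.65 -255.55   18.  ]
dial ax [485.6 235.7  61.5] [486.3 235.6  74. ]
ptr line at z118 [490.4 239.7 118. ] [501.2 272.3 118. ]
```

```bash
python3 -c "
from h import *
goto(535.2,-197.2,49,150.7)"
```

```text
shift [  4.2  -2.3 252.6] turn [0.0002 0.0005 0.012 ] yaw now [1.7999e+02 3.0000e-02 1.5139e+02] j6 -86.6
```

>>> {"method": "jog_arm", "body": {"rows": [[[2,-1,40],[0,0,0.006]],[[4,-2,80],[0,0,0.012]],[[4.2,-2.3,120],[0,0,0.012]],[[4.2,-2.3,150],[0,0,0.012]],[[4.2,-2.3,180],[0,0,0.012]],[[4.2,-2.3,205],[0,0,0.012]],[[4.2,-2.3,225],[0,0,0.012]],[[4.2,-2.3,240],[0,0,0.012]],[[4.2,-2.3,252],[0,0,0.012]],[[4.2,-2.3,252],[0,0,0.012]]], "grip": 60}}

```text
time: 3.95
tool_pos: [533.8, -197.9, 47.7]
tcp_rot: [-180.0, -0.1, 150.6]
ft_force: [-0.8, 0.8, -1.2]
finger_gap: 60.1
grip_force: 0.0
```

>>> {"method": "jog_arm", "body": {"rows": [[[0,0,0],[0,0,0]],[[0,0,0],[0,0,0]],[[0,0,0],[0,0,0]]]}}

```text
time: 4.25
tool_pos: [535.6, -199.2, 50.6]
tcp_rot: [180.0, 0.1, 150.6]
ft_force: [-1.0, -1.0, -0.3]
finger_gap: 59.9
grip_force: 0.0
```

>>> {"method": "jog_arm", "body": {"rows": [[[0,0,0],[0,0,0]],[[0,0,0],[0,0,0]],[[0,0,0],[0,0,0]],[[0,0,0],[0,0,0]],[[0,0,0],[0,0,0]],[[0,0,0],[0,0,0]],[[0,0,0],[0,0,0]],[[0,0,0],[0,0,0]]], "grip": 10, "force": 60}}

```text
time: 5.05
tool_pos: [535.0, -198.6, 49.7]
tcp_rot: [180.0, 0.0, 150.6]
ft_force: [-1.3, 3.1, 5.9]
finger_gap: 17.1
grip_force: 59.4
```

>>> {"method": "jog_arm", "body": {"rows": [[[0,0,0],[0,0,0.08]],[[0,0,0],[0,0,0.16]],[[0,0,0],[0,0,0.24]],[[0,0,0],[0,0,0.32]],[[0,0,0],[0,0,0.4]],[[0,0,0],[0,0,0.4]]]}}

```text
time: 5.65
tool_pos: [535.2, -198.4, 49.7]
tcp_rot: [180.0, 0.0, 127.6]
ft_force: [0.7, 5.0, 5.2]
finger_gap: 17.3
grip_force: 59.3
```

>>> {"method": "jog_arm", "body": {"rows": [[[0,0,0],[0,0,0.08]],[[0,0,0],[0,0,0.16]],[[0,0,0],[0,0,0.24]],[[0,0,0],[0,0,0.32]],[[0,0,0],[0,0,0.4]],[[0,0,0],[0,0,0.4]]]}}

```text
time: 6.25
tool_pos: [535.4, -198.3, 49.7]
tcp_rot: [179.9, -0.0, 104.6]
ft_force: [2.2, 5.6, 4.4]
finger_gap: 17.5
grip_force: 59.2
```

Now at about 0.8 rad, past the click. I'll turn on to just short of the stop, then release.

>>> {"method": "jog_arm", "body": {"rows": [[[0,0,0],[0,0,0.08]],[[0,0,0],[0,0,0.16]],[[0,0,0],[0,0,0.24]],[[0,0,0],[0,0,0.32]],[[0,0,0],[0,0,0.38]],[[0,0,0],[0,0,0.38]],[[0,0,0],[0,0,0.38]]]}}

```text
time: 6.95
tool_pos: [535.6, -198.2, 49.7]
tcp_rot: [179.9, -0.1, 83.0]
ft_force: [3.0, 5.0, 4.1]
finger_gap: 17.2
grip_force: 59.2
```

>>> {"method": "jog_arm", "body": {"rows": [[[0,0,0],[0,0,0]],[[0,0,0],[0,0,0]],[[0,0,0],[0,0,0]],[[0,0,0],[0,0,0]],[[0,0,0],[0,0,0]]], "grip": 60}}

```text
time: 7.45
tool_pos: [534.6, -198.9, 49.1]
tcp_rot: [-180.0, 0.0, 83.0]
ft_force: [0.6, -0.4, 0.6]
finger_gap: 59.7
grip_force: 0.0
```

>>> {"method": "jog_arm", "body": {"rows": [[[0,0,-15],[0,0,0]],[[0,0,-40],[0,0,0]],[[0,0,-80],[0,0,0]],[[0,0,-120],[0,0,0]],[[0,0,-160],[0,0,0]],[[0,0,-200],[0,0,0]],[[0,0,-230],[0,0,0]],[[0,0,-250],[0,0,0]],[[0,0,-250],[0,0,0]],[[0,0,-250],[0,0,0]]]}}

```text
time: 8.45
tool_pos: [534.9, -198.8, 300.1]
tcp_rot: [179.9, 0.0, 83.0]
ft_force: [-0.0, 0.0, 0.1]
finger_gap: 59.8
grip_force: 0.0
```

```bash
python3 - <<'E'
from m import *
snap('wrist','w3')
goto(487.9,235,300,71.1)
E
```

```text
shift [424.6 -99.3  -1.2] turn [-8.000e-04 -2.000e-04  2.069e-01] yaw now [-1.7995e+02 -1.0000e-02  8.2950e+01] j6 -18.5
```

View pics/w3.png

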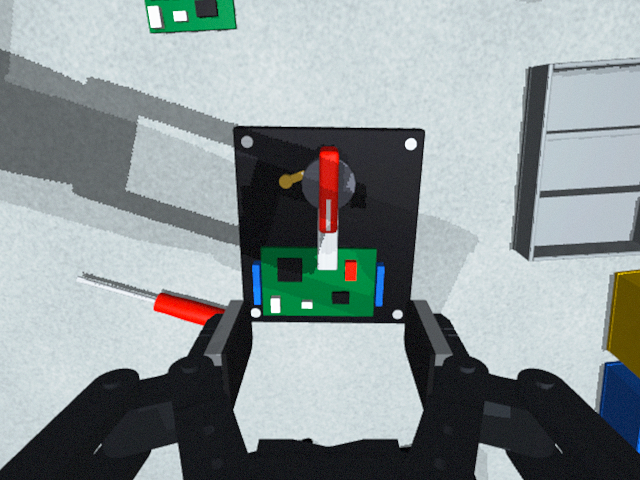

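The arm (tip at (327,268)) lies over the board, and the knob stayed there after release. Next, the dial.

>>> {"method": "jog_arm", "body": {"rows": [[[42,-10,0],[0,0,0.02]],[[84,-20,0],[0,0,0.04]],[[126,-30,0],[0,0,0.06]],[[168,-40,0],[0,0,0.08]],[[212,-50,0],[0,0,0.1]],[[255,-60,0],[0,0,0.12]],[[298,-70,0],[0,0,0.14]],[[340,-80,0],[0,0,0.16]],[[382,-90,0],[0,0,0.18]],[[425,-99,0],[0,0,0.207]]]}}

```text
time: 9.5
tool_pos: [487.2, 236.6, 297.4]
tcp_rot: [-179.9, 0.1, 71.0]
ft_force: [1.1, 0.1, 0.2]
finger_gap: 59.9
grip_force: 0.0
```

>>> {"method": "jog_arm", "body": {"rows": [[[0,0,0],[0,0,0]],[[0,0,0],[0,0,0]],[[0,0,0],[0,0,0]],[[0,0,0],[0,0,0]],[[0,0,0],[0,0,0]]]}}

```text
time: 10.0
tool_pos: [488.9, 234.0, 299.2]
tcp_rot: [-180.0, 0.0, 71.0]
ft_force: [0.1, -0.4, 1.0]
finger_gap: 59.8
grip_force: 0.0
```

```bash
python3 - <<'E'
from m import *
p,d=snap('wrist','w4')
top('w4',114,123,200,440,80,300)
b,g,rr=[p[:,:,i].astype(int) for i in range(3)]
n,_,st,ce=cv2.connectedComponentsWithStats(((g>150)&(rr<90)&(b<120)).astype(np.uint8))
for i in range(1,n):
    if st[i,4]>50: print(st[i],ce[i],px('w4',*ce[i],61.5))
cv2.imwrite('pics/c4.png',cv2.resize(p[80:280,220:420],None,fx=3,fy=3,interpolation=cv2.INTER_CUBIC))
goto(487.9,235,86,71.1)
E
```

```text
w4 1952 z 118.9 mean [488.2 236.9] rect [487.4 234.8] [80.3 18. ] axis deg 70.95
[352 132  29  28 432] [365.6875     145.75694444] [536.1 263.2  61.5]
shift [  0.4  -1.2 213.3] turn [ 0.      0.     -0.0017] yaw now [180.   0.  71.] j6 39.2
```

View pics/c4.png

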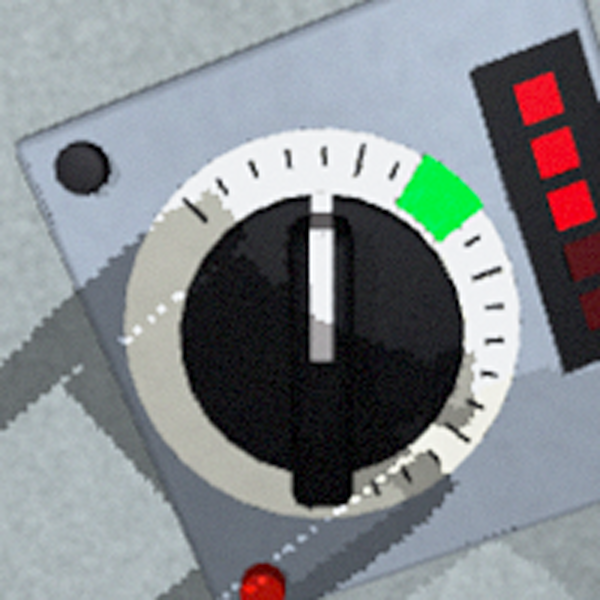

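Wrist crop: the pointer points up at (321,200) and the green mark is at (440,196). The mark is at about 30.4° and the bar at 71.0°, so the turn is about 0.709 rad.

>>> {"method": "jog_arm", "body": {"rows": [[[0,-1,40],[0,0,-0.002]],[[0.4,-1.2,80],[0,0,-0.002]],[[0.4,-1.2,115],[0,0,-0.002]],[[0.4,-1.2,145],[0,0,-0.002]],[[0.4,-1.2,170],[0,0,-0.002]],[[0.4,-1.2,190],[0,0,-0.002]],[[0.4,-1.2,203],[0,0,-0.002]],[[0.4,-1.2,213],[0,0,-0.002]],[[0.4,-1.2,213],[0,0,-0.002]],[[0.4,-1.2,213],[0,0,-0.002]]]}}

```text
time: 11.05
tool_pos: [488.2, 236.0, 87.1]
tcp_rot: [180.0, -0.0, 71.2]
ft_force: [0.5, 0.3, 0.6]
finger_gap: 60.2
grip_force: 0.0
```

>>> {"method": "jog_arm", "body": {"rows": [[[0,0,0],[0,0,0]],[[0,0,0],[0,0,0]],[[0,0,0],[0,0,0]],[[0,0,0],[0,0,0]],[[0,0,0],[0,0,0]],[[0,0,0],[0,0,0]],[[0,0,0],[0,0,0]],[[0,0,0],[0,0,0]]], "grip": 10, "force": 50}}

```text
time: 11.85
tool_pos: [488.6, 236.1, 87.3]
tcp_rot: [179.9, -0.1, 71.2]
ft_force: [2.8, -1.6, 6.6]
finger_gap: 17.4
grip_force: 50.9
```

```bash
python3 - <<'E'
from h import *
print('ring c',px('w4',327.5,187.3,61.5))
s=r.sense();print(s['tool_pos'],s['tcp_rot'],s['ft_force'],s['finger_gap'])
E
```

```text
ring c [489.3 237.5  61.5]
[488.55094455 236.0607087   87.26473922] [ 1.79900907e+02 -5.75641657e-02  7.12043086e+01] [ 2.82797737 -1.60985548  6.62492129] 17.39699313795148
```

>>> {"method": "jog_arm", "body": {"rows": [[[0,0,0],[0,0,0.09]],[[0,0,0],[0,0,0.18]],[[0,0,0],[0,0,0.27]],[[0,0,0],[0,0,0.36]],[[0,0,0],[0,0,0.45]],[[0,0,0],[0,0,0.54]],[[0,0,0],[0,0,0.63]],[[0,0,0],[0,0,0.69]],[[0,0,0],[0,0,0.713]],[[0,0,0],[0,0,0.713]]]}}

```text
time: 12.85
tool_pos: [490.2, 234.8, 87.3]
tcp_rot: [179.8, -0.2, 30.3]
ft_force: [9.7, -6.7, 0.9]
finger_gap: 17.0
grip_force: 50.4
```

>>> {"method": "jog_arm", "body": {"rows": [[[0,0,0],[0,0,0]],[[0,0,0],[0,0,0]],[[0,0,0],[0,0,0]],[[0,0,0],[0,0,0]],[[0,0,0],[0,0,0]]], "grip": 60}}

```text
time: 13.35
tool_pos: [487.3, 236.1, 86.1]
tcp_rot: [-180.0, 0.0, 30.4]
ft_force: [-0.3, 0.1, -0.3]
finger_gap: 60.2
grip_force: 0.0
```

>>> {"method": "jog_arm", "body": {"rows": [[[0,0,-15],[0,0,0]],[[0,0,-40],[0,0,0]],[[0,0,-80],[0,0,0]],[[0,0,-120],[0,0,0]],[[0,0,-160],[0,0,0]],[[0,0,-190],[0,0,0]],[[0,0,-213],[0,0,0]],[[0,0,-213],[0,0,0]],[[0,0,-213],[0,0,0]],[[0,0,-213],[0,0,0]]]}}

```text
time: 14.35
tool_pos: [487.0, 235.8, 298.2]
tcp_rot: [-180.0, 0.1, 30.4]
ft_force: [0.1, -0.1, 0.4]
finger_gap: 59.6
grip_force: 0.0
```

```bash
python3 - <<'E'
from m import *
p,d=snap('wrist','w5')
top('w5',114,123,200,440,80,300)
b,g,rr=[p[:,:,i].astype(int) for i in range(3)]
n,_,st,ce=cv2.connectedComponentsWithStats(((g>150)&(rr<90)&(b<120)).astype(np.uint8))
for i in range(1,n):
    if st[i,4]>50: print(st[i],ce[i],px('w5',*ce[i],61.5))
cv2.imwrite('pics/c5.png',cv2.resize(p[80:230,250:400],None,fx=4,fy=4,interpolation=cv2.INTER_CUBIC))
E
```

```text
w5 1937 z 119.0 mean [489.4 235.9] rect [487.8 235.1] [79.7 18. ] axis deg -149.39
[318 121  26  21 450] [330.40666667 130.27777778] [535.9 263.3  61.5]
```

View pics/c5.png

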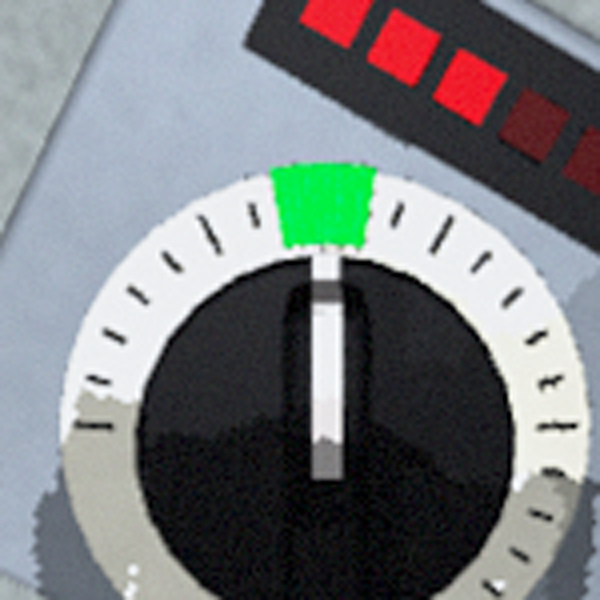

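The pointer (326,255) stands on the middle of the green mark (284–365 at its lower edge), within about 0.6°.

```bash
python3 -c "
from bench import r
print(r.hand_in())"
```

```text
the job is handed in; nothing more can be done
None
```

The clamp knob is locked with its arm over the board, the dial pointer was then set within about 0.6° of the middle of the green mark, and the job is handed in at about 14.4 s; no verdict was returned.

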